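Load the clamping rack with brass bars and lock them with the wedge

TASK

Get the square brass tube bars ready for filing their ends: move every bar from the dark stand into the clamping rack, standing upright on the rack floor, one to a slot. Then draw the wooden wedge sideways out of its steel cover, lay it in the rack's channel thin end first with its flat side along the fixed stop, and drive it in firmly until the sliding jaw grips all the bars and the wedge stays tight by itself. Do not knock a bar over and leave the tools lying around alone.

Things in the scene. Friction and masses are not known exactly. Their poses are not given: they have to be found in the camera images.
- rack: Fixed wooden clamping rack on an aluminium base 100 x 200 x 8 mm (rack floor z 0.008; origin: centre of the underside). From -x to +x: bar wall (inner face x -0.031, top z 0.053) with six fins, 15 mm deep, 10 mm wide, making five slots 26 mm wide; sliding jaw; wedge channel; fixed stop (face x +0.026, y -0.050 to +0.085, top z 0.053). Axes of all points on it are the rack's.
- mouth (a point): Open +y end of the rack's wedge channel (rack y +0.085), on the rack floor at the foot of the stop's face (rack x +0.026). The channel is 16 mm + jaw value wide here, runs towards rack -y and narrows 1 in 8 inwards. In front of it a 50 mm wide apron of the base, also 8 mm high, runs on to rack y +0.150.
- jaw (a joint): Jaw travel towards the bar wall (rack -x), m; 0 is fully back; starts at 0 to 0.003 and stays where left (1.5 N friction). Front face at rack x = -0.002 - value: the bar space is 29 mm - value, and 20 mm bars are met at 0.009. Back face slopes 1 in 8, at rack x = +0.010 - value at the mouth, +0.025 - value at rack y -0.035. Top z 0.0525.
- wedge: Wooden wedge 190 mm long, 40 mm high, 0.12 kg; origin: centre of its underside; tip at x +0.095, head end at x -0.095. Flat side y +0.0145 all along; the other side slopes 1 in 8: 10 mm thick at the tip, 29 mm at x -0.055; from there to the head end a parallel grip block, y -0.0145 to +0.0145. Starts in the bay.
- wedge_home (a point): Where the wedge's origin comes to lie when it just locks (rack y +0.060, x +0.0115, floor z 0.008), wedge +x along rack -y, flat side on the stop, sloping side on the jaw. It meets a fully retracted jaw about 48 mm in, the bars with the tip about 120 mm in, and goes some mm further. The last push takes 15 to 22 N; friction then holds it.
- bay: Fixed sheet-steel cover that keeps the wedge: 130 (x) x 48 x 54 mm high, walls 5 mm, closed on top, at the sides and at the +x end, open only at its -x end; no floor, the wedge lies on the worktop. Origin: centre of its underside. The wedge lies along x, tip to +x, about 65 mm of its head standing out; it comes out only along -x.
- stand: Fixed dark wooden stand, 190 (x) x 50 (y) x 36 mm high, five square pockets 26 mm wide, floor at z 0.006, at x -0.076, -0.038, 0, +0.038, +0.076. Origin: centre of its underside. The bars start standing in it; some pockets may be empty.
- slot0 (a point): Floor of one of the rack's five slots (rack y +0.072), at the centre of a bar standing against the bar wall (rack x -0.021). Slot 26 mm wide in y; with the jaw back there is 6 to 9 mm of play towards +x.
- slot1 (a point): Floor of one of the rack's five slots (rack y +0.036), at the centre of a bar standing against the bar wall (rack x -0.021). Slot 26 mm wide in y; with the jaw back there is 6 to 9 mm of play towards +x.
- slot2 (a point): Floor of one of the rack's five slots (rack y +0.000), at the centre of a bar standing against the bar wall (rack x -0.021). Slot 26 mm wide in y; with the jaw back there is 6 to 9 mm of play towards +x.
- slot3 (a point): Floor of one of the rack's five slots (rack y -0.036), at the centre of a bar standing against the bar wall (rack x -0.021). Slot 26 mm wide in y; with the jaw back there is 6 to 9 mm of play towards +x.
- slot4 (a point): Floor of one of the rack's five slots (rack y -0.072), at the centre of a bar standing against the bar wall (rack x -0.021). Slot 26 mm wide in y; with the jaw back there is 6 to 9 mm of play towards +x.
- bar0: Piece of square brass tube, 20 x 20 x 110 mm, about 0.12 kg, standing on end; origin: centre of its lower end face, z along its length. Three to five such bars are present; absent ones read None from the start.
- bar1: Piece of square brass tube, 20 x 20 x 110 mm, about 0.12 kg, standing on end; origin: centre of its lower end face, z along its length. Three to five such bars are present; absent ones read None from the start.
- bar2: Piece of square brass tube, 20 x 20 x 110 mm, about 0.12 kg, standing on end; origin: centre of its lower end face, z along its length. Three to five such bars are present; absent ones read None from the start.
- bar3: Piece of square brass tube, 20 x 20 x 110 mm, about 0.12 kg, standing on end; origin: centre of its lower end face, z along its length. Three to five such bars are present; absent ones read None from the start.
- bar4: Piece of square brass tube, 20 x 20 x 110 mm, about 0.12 kg, standing on end; origin: centre of its lower end face, z along its length. Three to five such bars are present; absent ones read None from the start.
- lighter: Bystander: gas lighter, 81 x 25 x 12 mm, lying on the worktop; origin: centre of its underside.
- tweezers: Bystander: steel tweezers, 159 x 15 x 11 mm, lying on the worktop; origin: centre of its underside.
- ring_clamp: Bystander: wooden ring clamp with a steel band, 120 x 24 x 24 mm, lying on the worktop; origin: centre of its underside.

How it is judged:
By the outcome, as a careful person would: the job done as asked, in the order asked, and still so for the second after the job is handed in, with the robot touching nothing.
Of bar0, bar1, bar2, bar3, bar4 only 3 to 5 are there at a start; the rules pass over those that are not, and their reading is None.
At some moment in a run one of wedge may be knocked a few centimetres aside while the robot is not near it.
It also fails if it takes over 208 s, if anything falls off the work surface, if the arm or the gripper's body presses on something with over 40 N, if the wrist force passes 120 N, or if a joint passes its speed limit or range.

ROBOT

A 6-joint arm with a two-finger parallel gripper is mounted at the origin on a cart in front of the work surface, level with it; the furniture and walls round the work are solid. World frame = base frame: x ahead of the robot, y to its left, z up, the work surface at z = 0. Lengths are in m, angles in degrees, forces in N, time in s.
With the tool pointing down it reaches from about 0.4 to 0.825 m from the base axis. Payload 7 kg.
Tool frame: the origin (TCP) lies between the finger pads; the fingertips stand 25 mm ahead of it and the grasp point (between the pads) lies 6 mm ahead of it; z points along the fingers, y is the line along which they close (so a half turn about z gives the same grasp; the last joint's range is limited). The gripper opens to 88 mm and grips with 3 to 60 N. Pads are 19 mm wide; open, the fingers measure 130 mm over their backs; the gripper's body (78 mm by 193 mm) begins 47 mm behind the grasp point.
Start: joints at [82.168, 20.546, 0.682, 0, -70.136, -16.507], TCP at [0.278, 0.615, 0.252] pointing down, gripper open.
Joint ranges: [-176.03, 176.03], [-82.01, 121.73], [-58.28, 71.71], [-173.87, 95.51], [-174.79, -0.11], [-173.66, 173.66]. Speed limits (degrees/s): [136.94, 136.94, 172.46, 180, 180, 180].

INTERFACE

Orientations are given as [roll, pitch, yaw] about the fixed x, y, z axes, in that order (R = Rz(yaw) Ry(pitch) Rx(roll)).
In Python, from plant import ctrl gives the robot as it stands.
- The arm moves only by the shell command python3 drive.py 'ROWS'. ROWS is a JSON object with one list for each field, all of the same length, 1 to 8, a row being the entries at one place: tx, ty, tz (the shift in fractions of the full range, 1 being 0.4 m), twist (a turn about the tool's z in parts of the range, where 1.0 means 90 degrees), jaw (the finger opening in m); each row is the pose to reach, as a shift and turn from the pose commanded when the command began, along the tool's axes at that moment; what a row does not reach only later rows make up. A row lasts 1/8 s, in which the tool goes at most 0.0625 m and 10.7 degrees, less where a joint would pass 70% of its speed; a pose out of reach is approached as far as the arm can. The fingers move at their own pace and stop on an object; the grip force is fixed at half the most. Time passes only in rows, so rows that do not move let the fingers close. It prints the time, the measured TCP pose, the force, the opening and the grip force at its end. A shift or turn number past 1, either way, is cut back to 1. Input that does not fit is refused with a message, and nothing moves.
- ctrl.get_obs(): the state, without advancing time (a new reading comes with each control period).
- ctrl.snapshot(name): name is "scene" or "top" or "wrist"; returns a dict with "frame" (480x640x3 uint8, red, green, blue), "z_map" (480x640 float32, m along the optical axis (not along the pixel's ray), 0 where there is no reading), "fovy" (degrees; the focal length in pixels is half the picture's height over the tangent of half this angle, whatever the lens; pixels are square), "cx", "cy" (the principal point, pixels), "R" (3x3) and "t" (3): a world point X has camera coordinates R X + t; the wrist camera has in their place "T_tool_cam" (4x4, takes a point from camera to tool coordinates, whose origin is the TCP and whose axes are the flange's). Camera axes: x right, y down, z forward; pixel columns grow to the right and rows downward; lengths in m; the calibration is good to about 2 mm. A picture is of the moment at which its call begins: read the wrist's pose just before it.
- ctrl.close_job(): hands the job in; it is judged then, once.
The state is a dict: "clock": time; "joint_pos": joint angles; "qvel": joint speeds; "tau": joint torques, N m; "tool_pos": TCP position; "orientation": TCP orientation; "force": force on the tool from outside, world axes, zero at the start; "moment": the same for the moment, N m; "opening": finger opening in m; "gripper_force": force on a finger pad.
Only numpy, scipy, OpenCV 4.12 (cv2) and the standard library are available. Lean on these libraries where they do the work, as an engineer would, in place of code of your own. Each camera call takes 0.05 s, during which the arm holds its last target. There are 200 camera calls.

## Working session

There is one attempt and no reset: what is moved stays moved. The work goes in short steps, Python scripts to look and compute and a shell command to move; the robot and the scene stay as the last step left them, time stands still between calls to the robot, and variables do not carry over. Pictures are saved under pics/ and viewed, at most 14 in all, crops included, and the job is handed in when it is done.

```bash
ls; mkdir -p pics
python3 - <<'E'
from plant import ctrl
import cv2,numpy as np
print(ctrl.get_obs())
for n in ("scene","top"):
    s=ctrl.snapshot(n); cv2.imwrite(f"pics/{n}0.png",s["frame"][:,:,::-1]); np.savez(f"{n}0.npz",**s)
    print(n,s["fovy"],s["cx"],s["cy"],s["R"],s["t"])
E
```

```text
drive.py
pics
plant.py
{'clock': 0.0, 'joint_pos': array([ 8.21670704e+01,  2.05895839e+01,  6.34211677e-01, -2.03370624e-02,
       -7.01350279e+01, -1.65076023e+01]), 'qvel': array([ 0.09290353, -0.0699474 , -0.03645795, -0.05713405, -0.04101396,
       -0.03182726]), 'tau': array([-5.10669415e-04, -5.82716596e+01,  2.93052578e+01,  6.99744388e+00,
        6.94673668e-03, -1.64726471e-04]), 'tool_pos': array([0.278036  , 0.6145924 , 0.25064619]), 'orientation': array([ 1.79907893e+02, -7.35877563e-03, -2.43474518e+01]), 'force': array([-0.3550877 , -0.67113033, -0.21817934]), 'moment': array([-0.0035091 ,  0.03402401, -0.05608547]), 'gripper_force': 0.0, 'opening': 0.08736674662288467}
scene 50.556510116095716 329.3976229203849 244.22483431721696 [[ 0.7757958  -0.63097338  0.0036717 ]
 [-0.39927985 -0.49541264 -0.77145442]
 [ 0.48858621  0.59702506 -0.636274  ]] [-0.45111476  0.2184538   0.74551071]
top 43.43768028886612 310.04470600191905 235.22368483468694 [[-0.0230252  -0.9996648  -0.01183784]
 [-0.99771074  0.02373009 -0.06332584]
 [ 0.06358552  0.01035265 -0.99792269]] [-0.00861684  0.51808752  1.41026242]
```

View pics/scene0.png

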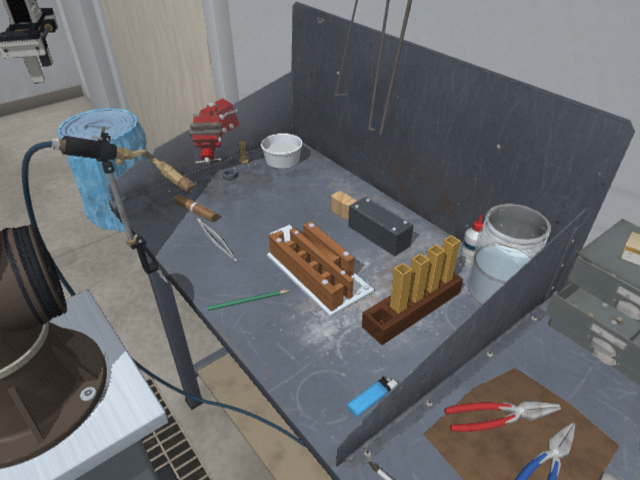

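View pics/top0.png

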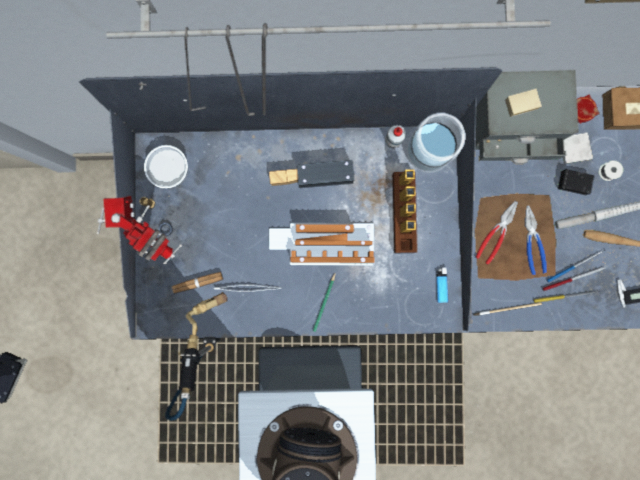

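The top view shows image up as world +x and image left as world +y. The rack is at (330,243) with its apron to the left, the bay at (325,173) with the wedge head at (283,177), and the stand at (405,212) with 4 bars; the near pocket is empty. Next I'll measure with the depth maps.

```bash
cat > h.py <<'E'
import numpy as np,cv2
def cloud(s,T=None):
    f=240/np.tan(np.radians(float(s["fovy"])/2)); z=np.asarray(s["z_map"],float)
    v,u=np.mgrid[:480,:640]
    P=np.stack([(u-s["cx"])*z/f,(v-s["cy"])*z/f,z],-1)
    W=(P@T[:3,:3].T+T[:3,3]) if T is not None else (P-s["t"])@s["R"]
    W[z<=0]=np.nan
    return W
def rect(W,lo,hi,name=""):
    m=np.all((W>lo)&(W<hi),-1); m8=m.astype(np.uint8)
    n,l,st,c=cv2.connectedComponentsWithStats(m8,connectivity=8)
    out=[]
    for i in range(1,n):
        if st[i,4]<25: continue
        p=W[l==i]; (c0,sz,a)=cv2.minAreaRect((p[:,:2]*1000).astype(np.float32))
        print(name,st[i,4],"c",np.round(c0,1),"sz",np.round(sz,1),"a",round(a,1),"z",np.round(np.percentile(p[:,2],[5,50,95])*1000,1),"med",np.round(np.median(p[:,:2],0)*1000,1))
E
python3 - <<'E'
from h import *
for n in("top","scene"):
    s=np.load(n+"0.npz"); W=cloud(s); print(n)
    rect(W,[.25,-.3,-.02],[.75,.1,.004][:0] or [.3,.1,.02],"tbl") if 0 else None
    rect(W,[.3,-.35,.085],[.75,-.12,.13],"bars")
    rect(W,[.3,-.35,.025],[.75,-.12,.045],"stand")
    rect(W,[.55,-.12,.045],[.8,.2,.07],"bay")
    rect(W,[.55,-.12,.03],[.8,.2,.045],"wedge")
    rect(W,[.3,-.12,.045],[.55,.2,.065],"rack")
    rect(W,[.3,-.12,.004],[.55,.2,.013],"base")
    m=(np.abs(W[...,0]-.45)<.03)&(np.abs(W[...,1]+.14)<.03); print("table z",np.nanmedian(W[m][:,2]))
s=cv2.imread("pics/top0.png")[120:280,230:440]; cv2.imwrite("pics/c1.png",cv2.resize(s,None,fx=3.6,fy=3.6,interpolation=cv2.INTER_CUBIC))
E
```

```text
top
bars 379 c [ 694.  -291.5] sz [108.8  56.1] a 49.2 z [ 90.4 118.9 128.4] med [ 677.3 -274.5]
bars 55 c [ 741.8 -226.4] sz [17.8 14.8] a 89.8 z [ 86.3  92.6 107.1] med [ 742.  -225.9]
bars 116 c [ 641.1 -245.1] sz [20.2 20.3] a 1.2 z [ 93.8 106.  119.1] med [ 641.4 -245.4]
bars 117 c [ 603.4 -245.8] sz [21.  19.9] a 89.4 z [ 88.3 104.2 118.1] med [ 603.8 -245.4]
bars 109 c [ 567.4 -245.3] sz [20.7 20.7] a 89.7 z [ 94.1 104.  118.4] med [ 566.9 -245.5]
bars 108 c [ 528.4 -243.6] sz [20.7 18.9] a 88.8 z [ 92.4 103.1 118.6] med [ 528.6 -244.2]
stand 92 c [ 687.2 -280.5] sz [96.6 29.4] a 44.1 z [26.2 35.2 44.1] med [ 677.  -272.3]
stand 1021 c [ 566.1 -245.1] sz [ 51.6 189. ] a 89.5 z [28.9 36.  41.3] med [ 554.2 -235. ]
bay 488 c [780.2  40. ] sz [319.4   6.9] a 89.8 z [46.6 57.7 69.1] med [780.7  37. ]
bay 1124 c [660.6 -58.2] sz [ 49.7 125.2] a 2.9 z [49.3 54.5 59.5] med [660.1 -58.6]
wedge 268 c [778.8  39.8] sz [317.7   5. ] a 89.8 z [30.9 37.4 44.4] med [779.1  44. ]
wedge 321 c [656.8  37.8] sz [31.  66.1] a 5.0 z [34.8 40.4 43.8] med [656.1  37.5]
rack 447 c [531.7 -53.7] sz [
[... 1685 characters left out ...]
e 541 c [649.  -22.4] sz [194.6  35.8] a 85.4 z [31.1 39.2 43.7] med [641.2  -2.9]
rack 1198 c [516.8 -52. ] sz [136.  50.] a 88.6 z [46.4 52.4 54.8] med [513.5 -60.7]
rack 715 c [465.7 -46.2] sz [147.9  28.7] a 88.2 z [46.7 52.6 54.8] med [459.9 -50.5]
base 34 c [425.2 193.3] sz [ 8.2 23.3] a 77.5 z [ 4.5  9.3 12.3] med [424.8 193.2]
base 147 c [397.  126.3] sz [ 16.1 146.9] a 0.5 z [ 4.2  7.4 11.4] med [399.1 144.6]
base 131 c [516.   59.8] sz [48.4 45.5] a 11.1 z [6.4 8.2 9.9] med [515.   64.6]
base 312 c [450.7 -45.1] sz [149.9   8.2] a 88.3 z [ 5.   8.1 12. ] med [450.5 -50.6]
base 265 c [359.7 -50.9] sz [ 11.2 125.6] a 67.6 z [4.4 6.9 9.1] med [356.2 -50.8]
table z 0.010696525469035574
```

View pics/c1.png

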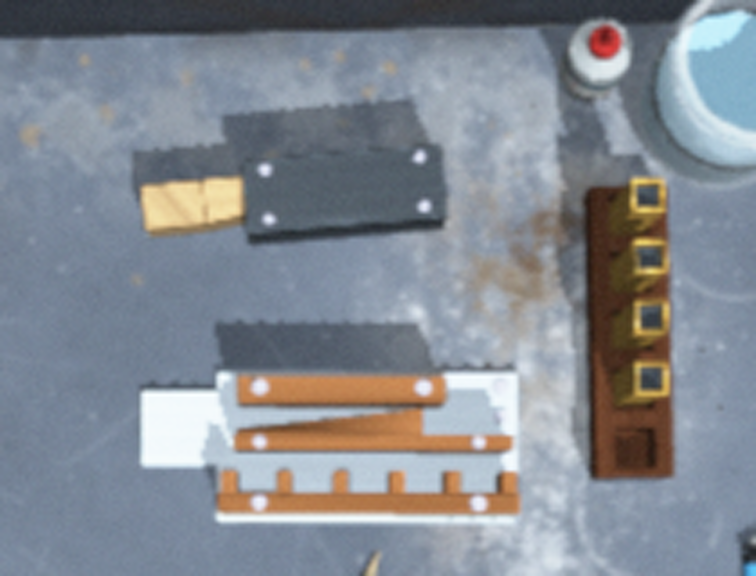

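The manual's scale: shifts go in shares of 0.4 m and turns go in shares of 90 degrees. Converting my numbers, 0.25 m / 0.4 = 0.625, -0.06 m / 0.4 = -0.15, -24.35 degrees / 90 = -0.2706.

```bash
python3 drive.py '{"tx":[0, 0.075, 0.225, 0.375, 0.5, 0.575, 0.625], "ty":[0, 0, 0, 0, 0.075, 0.2, 0.325], "tz":[-0.15, -0.25, -0.25, -0.25, -0.25, -0.25, -0.25], "twist":[0, -0.0889, -0.1778, -0.2706, -0.2706, -0.2706, -0.2706], "jaw":[0.088, 0.088, 0.088, 0.088, 0.088, 0.088, 0.088]}'
```

```text
clock: 0.98
tool_pos: [0.453, 0.3913, 0.3505]
orientation: [179.9, 0.0, -0.1]
force: [1.2, -0.6, 1.3]
opening: 0.0878
gripper_force: 0.0
```

```bash
python3 drive.py '{"tx":[0.05, 0.1, 0.1, 0.1, 0.1, 0.1, 0.1, 0.1], "ty":[0.15, 0.3, 0.45, 0.6, 0.75, 0.9, 1, 1], "tz":[0, 0, 0, 0, 0, 0, 0, 0], "twist":[0, 0, 0, 0, 0, 0, 0, 0], "jaw":[0.088, 0.088, 0.088, 0.088, 0.088, 0.088, 0.088, 0.088]}'
cat >> h.py <<'E'
from scipy.spatial.transform import Rotation as Ro
def wrist(name):
    from plant import ctrl
    o=ctrl.get_obs(); s=ctrl.snapshot("wrist")
    T=np.eye(4); T[:3,:3]=Ro.from_euler("xyz",o["orientation"],degrees=True).as_matrix(); T[:3,3]=o["tool_pos"]
    T=T@s["T_tool_cam"]; cv2.imwrite(f"pics/{name}.png",s["frame"][:,:,::-1]); np.savez(name+".npz",T=T,**s)
    return s,T
def ray(s,T,u,v,h):
    f=240/np.tan(np.radians(float(s["fovy"])/2)); d=T[:3,:3]@np.array([(u-s["cx"])/f,(v-s["cy"])/f,1])
    return T[:3,3]+d*(h-T[2,3])/d[2]
E
python3 - <<'E'
from h import *
s,T=wrist("w1"); print(s["T_tool_cam"],s["fovy"],T)
E
```

```text
clock: 1.98
tool_pos: [0.492, -0.0088, 0.3515]
orientation: [180.0, 0.0, -0.2]
force: [0.6, -0.1, -0.0]
opening: 0.0878
gripper_force: 0.0
[[-3.25296000e-04 -9.65730160e-01 -2.59547977e-01  6.98563425e-02]
 [ 9.99999902e-01 -2.35792251e-04 -3.75977810e-04  3.22052506e-05]
 [ 3.01893709e-04 -2.59548074e-01  9.65730142e-01 -1.32302310e-01]
 [ 0.00000000e+00  0.00000000e+00  0.00000000e+00  1.00000000e+00]] 67.49042263493334 [[-3.67703720e-03 -9.65649473e-01 -2.59822197e-01  5.61871033e-01]
 [-9.99993217e-01  3.49536827e-03  1.16122385e-03 -9.05513422e-03]
 [-2.13160933e-04  2.59824704e-01 -9.65655776e-01  4.83753992e-01]
 [ 0.00000000e+00  0.00000000e+00  0.00000000e+00  1.00000000e+00]]
```

View pics/w1.png

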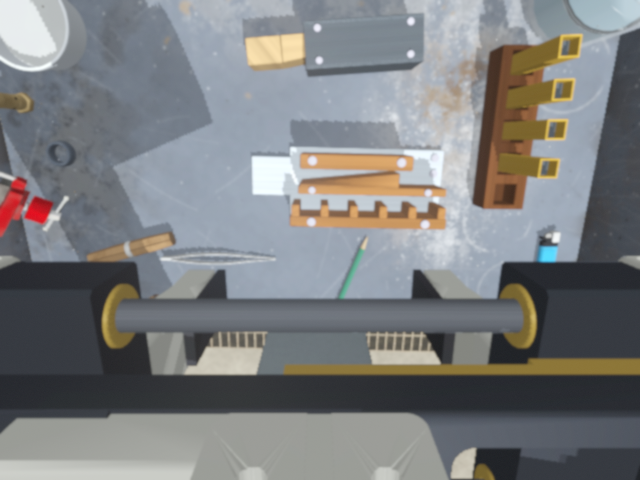

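The wrist view shows the rack at (290–445,150–230), with the apron at (270,175). The bay is at (365,42), the wedge head at (275,50) and the bars at (540–580,45–170). Next is the metric fit in the wrist cloud.

Run:
```python
from h import *
s=np.load("w1.npz"); W=cloud(s,s["T"])
for b in[([.3,-.33,.09],[.69,-.12,.13],"bars"),([.3,-.33,.028],[.69,-.12,.043],"stand"),([.55,-.14,.047],[.74,.2,.065],"bay"),([.55,-.13,.033],[.74,.2,.046],"wedge"),([.42,-.14,.046],[.56,.2,.06],"rack"),([.4,-.14,.004],[.58,.2,.013],"base")]: rect(W,*b)
m=(np.abs(W[...,0]-.58)<.02)&(np.abs(W[...,1]+.05)<.03); print(np.nanmedian(W[m][:,2]),np.nanstd(W[m][:,2]))
# line fits: stop, wall top edges from mask pixels, per column
for nm,x0,x1 in(("wall",.445,.485),("stop",.522,.545)):
    m=(W[...,2]>.043)&(W[...,2]<.063)&(W[...,0]>x0)&(W[...,0]<x1)&(W[...,1]>-.15)&(W[...,1]<.1)
    p=W[m]; ys=np.arange(-.11,.03,.008); lo=[];hi=[];yc=[]
    for y in ys:
        q=p[abs(p[:,1]-y)<.004,0]
        if len(q)>4: lo.append(q.min());hi.append(q.max());yc.append(y)
    print(nm,np.polyfit(yc,lo,1),np.polyfit(yc,hi,1),p[:,1].min(),p[:,1].max(), np.round(lo,4),np.round(hi,4))
```

```text
bars 1428 c [ 670.4 -288.6] sz [64.6 11.4] a 68.4 z [ 91.8 108.8 126.2] med [ 670.6 -281.5]
bars 937 c [ 642.4 -243.4] sz [20.3 22.4] a 0.7 z [ 92.7 106.1 115.4] med [ 642.6 -242.1]
bars 814 c [ 604.6 -243.1] sz [20.2 22. ] a 0.4 z [ 93.3 106.4 115.4] med [ 604.6 -241.8]
bars 708 c [ 567.9 -242.7] sz [19.5 21.3] a 0.3 z [ 93.6 105.7 115.4] med [ 567.9 -242.1]
bars 673 c [ 529.9 -241.6] sz [22.2 20. ] a 89.6 z [ 93.2 105.6 115.5] med [ 530.  -239.9]
stand 220 c [ 679.3 -269. ] sz [28.5  4.2] a 42.6 z [29.  35.7 42.2] med [ 679.6 -267.8]
stand 34 c [ 662.4 -312.7] sz [ 0.9 19.1] a 5.2 z [28.5 37.2 42.2] med [ 662.1 -312.1]
stand 4511 c [ 567.4 -242.7] sz [ 51.7 189.9] a 89.4 z [30.1 34.8 37. ] med [ 572.8 -232.7]
stand 52 c [ 501.  -140.4] sz [40.7  0.4] a 88.5 z [30.5 35.3 42.7] med [ 500.9 -144.1]
stand 98 c [ 467.2 -148.9] sz [12.4 33.9] a 29.5 z [28.6 34.9 42.2] med [ 466.5 -154.1]
bay 5876 c [661.5 -58.1] sz [ 48.5 129.6] a 3.4 z [51.5 53.1 54.6] med [661.4 -58.2]
wedge 1641 c [656.9  40.2] sz [29.6 66.5] a 3.6 z [37.1 38.9 40.4] med [657.1  40.7]
wedge 226 c [637.6 -59.4] sz [  0
[... 665 characters left out ...]
36 0.0009130181696718303
wall [0.02919472 0.45445478] [0.0529308  0.47533188] -0.14994518415477115 0.027115205878916842 [0.4508 0.4507 0.4524 0.4527 0.4525 0.4526 0.4526 0.4526 0.4523 0.4539
 0.4539 0.4541 0.4539 0.4539 0.454  0.454  0.4557 0.4556] [0.465  0.4653 0.4792 0.4796 0.4674 0.4661 0.4665 0.4805 0.4803 0.467
 0.4673 0.4814 0.4815 0.468  0.4681 0.468  0.4822 0.4823]
stop [0.02545387 0.5252025 ] [0.02588826 0.54255427] -0.12095805253234412 0.01349040088024379 [0.5224 0.5225 0.5225 0.5225 0.5238 0.5239 0.5239 0.5239 0.5239 0.5238
 0.5239 0.5252 0.5252 0.5251 0.5252 0.5252] [0.5399 0.54   0.5401 0.5401 0.5402 0.541  0.5411 0.5414 0.5414 0.5415
 0.5415 0.5415 0.5424 0.5426 0.5427 0.5428]
```

```bash
python3 - <<'E'
from h import *
for n in("top0","scene0"):
    W=cloud(np.load(n+".npz")); m=(W[...,0]>.56)&(W[...,0]<.77)&(W[...,1]>-.4)&(W[...,1]<-.265)&(W[...,2]>.06)
    p=W[m]; print(n,len(p),np.percentile(p,[1,99],axis=0).round(3), np.percentile(p[p[:,0]<.69],[1,99],axis=0).round(3))
E
python3 drive.py '{"tx":[0.025, 0.05, 0.075, 0.095, 0.095, 0.095, 0.095], "ty":[0.15, 0.3, 0.45, 0.585, 0.585, 0.585, 0.585], "tz":[0, 0, 0.025, 0.1, 0.225, 0.3, 0.3], "twist":[0, 0, 0, 0, 0, 0, 0], "jaw":[0.088, 0.088, 0.088, 0.088, 0.088, 0.088, 0.088]}'
```

```text
top0 3190 [[ 0.568 -0.378  0.061]
 [ 0.767 -0.266  0.177]] [[ 0.563 -0.378  0.062]
 [ 0.689 -0.267  0.164]]
scene0 7372 [[ 0.566 -0.38   0.062]
 [ 0.768 -0.266  0.174]] [[ 0.564 -0.378  0.061]
 [ 0.689 -0.27   0.159]]
clock: 2.9
tool_pos: [0.5296, -0.2395, 0.2289]
orientation: [-179.9, 0.3, 0.0]
force: [-0.1, 0.9, 0.8]
opening: 0.0874
gripper_force: 0.0
```

Converted, 0.132 m / 0.4 = 0.33, 0.1 m / 0.4 = 0.25.

```bash
python3 drive.py '{"tx":[0, 0, 0, 0, 0, 0, 0, 0], "ty":[0, 0, 0, 0, 0, 0, 0, 0], "tz":[0.125, 0.25, 0.33, 0.33, 0.33, 0.33, 0.33, 0.33], "twist":[0, 0, 0, 0, 0, 0, 0, 0], "jaw":[0.088, 0.088, 0.088, 0.088, 0.03, 0.01, 0.01, 0.01]}'
python3 - <<'E'
from plant import ctrl
print(ctrl.get_obs()["joint_pos"])
from h import *
W=cloud(np.load("w1.npz"),np.load("w1.npz")["T"]); m=(W[...,0]>.6)&(W[...,0]<.78)&(W[...,1]>-.345)&(W[...,1]<-.262)&(W[...,2]>.1)
p=W[m]
for x in np.arange(.6,.76,.01):
    q=p[abs(p[:,0]-x)<.005]
    if len(q)>5: print(round(x,3),np.percentile(q[:,2],98).round(3),q[:,1].max().round(3))
E
```

```text
clock: 3.9
tool_pos: [0.5308, -0.2406, 0.1003]
orientation: [180.0, -0.1, 0.0]
force: [-0.1, 0.1, 0.0]
opening: 0.0532
gripper_force: 0.0
[-5.16348100e+00  2.00117447e+01 -2.20837343e+01  4.06933530e-03
 -4.78422401e+01  9.51705984e+01]
0.66 0.121 -0.289
0.67 0.131 -0.271
0.68 0.128 -0.263
```

```bash
python3 drive.py '{"tx":[0, 0, 0, 0, 0], "ty":[0, 0, 0, 0, 0], "tz":[0, 0, 0, 0, 0], "twist":[0, 0, 0, 0, 0], "jaw":[0.01, 0.01, 0.01, 0.01, 0.01]}'
python3 - <<'E'
from h import *
for n in("top0","scene0"):
    W=cloud(np.load(n+".npz"))
    for x in np.arange(.62,.76,.01):
        q=W[(abs(W[...,0]-x)<.005)&(W[...,1]>-.345)&(W[...,1]<-.257)&(W[...,2]>.06)&(W[...,2]<.25)]
        if len(q)>3: print(n,round(x,3),np.percentile(q[:,2],95).round(3),q[:,1].max().round(3))
E
```

```text
clock: 4.53
tool_pos: [0.5305, -0.2405, 0.0994]
orientation: [-180.0, 0.0, 0.0]
force: [-0.2, 0.1, -0.0]
opening: 0.0197
gripper_force: 30.0
top0 0.66 0.127 -0.291
top0 0.67 0.16 -0.273
top0 0.68 0.159 -0.265
top0 0.69 0.159 -0.259
top0 0.7 0.158 -0.257
top0 0.71 0.157 -0.257
top0 0.72 0.156 -0.257
top0 0.73 0.158 -0.257
top0 0.74 0.159 -0.259
top0 0.75 0.159 -0.264
top0 0.76 0.16 -0.274
scene0 0.66 0.121 -0.29
scene0 0.67 0.157 -0.273
scene0 0.68 0.158 -0.264
scene0 0.69 0.158 -0.259
scene0 0.7 0.158 -0.258
scene0 0.71 0.159 -0.258
scene0 0.72 0.158 -0.258
scene0 0.73 0.157 -0.259
scene0 0.74 0.157 -0.26
scene0 0.75 0.158 -0.264
scene0 0.76 0.157 -0.27
```

Converted, -0.2064 m / 0.4 = -0.516, -0.12 m / 0.4 = -0.3, 73.5 degrees / 90 = 0.8167.

```bash
python3 drive.py '{"tx":[0, 0, -0.025, -0.05, -0.1, -0.125, -0.1258, -0.1258], "ty":[0, -0.05, -0.175, -0.3, -0.425, -0.516, -0.516, -0.516], "tz":[-0.15, -0.275, -0.3, -0.3, -0.3, -0.3, -0.3, -0.3], "twist":[0, 0.1167, 0.2333, 0.35, 0.4667, 0.5833, 0.7, 0.8167], "jaw":[0.01, 0.01, 0.01, 0.01, 0.01, 0.01, 0.01, 0.01]}'; python3 drive.py '{"tx":[0, 0, 0, 0], "ty":[0, 0, 0, 0], "tz":[0, 0, 0, 0], "twist":[0.1, 0.2, 0.2, 0.2], "jaw":[0.01, 0.01, 0.01, 0.01]}'
cat > to.py <<'E'
# required tool-frame shift and turn to a world target x y z yaw
import sys,numpy as np
from plant import ctrl
from scipy.spatial.transform import Rotation as R
o=ctrl.get_obs(); t=np.array([float(a) for a in sys.argv[1:4]]); yaw=o["orientation"][2]
r=R.from_euler("xyz",[180,0,yaw],degrees=True).as_matrix()
print("shift",(r.T@(t-o["tool_pos"])).round(4),"turn",round(yaw-float(sys.argv[4]),2),"now",o["tool_pos"].round(4),o["orientation"].round(2),"F",o["force"].round(1))
E
python3 to.py .4802 -.0341 .1019 -91.5
```

```text
clock: 5.52
tool_pos: [0.4799, -0.0333, 0.2197]
orientation: [-180.0, 0.0, -72.9]
force: [1.2, -0.3, -1.0]
opening: 0.0198
gripper_force: 30.0
clock: 6.02
tool_pos: [0.4801, -0.0341, 0.2195]
orientation: [180.0, 0.0, -90.5]
force: [0.4, 0.2, -0.6]
opening: 0.0198
gripper_force: 30.0
shift [ 0.000e+00 -1.000e-04  1.176e-01] turn 1.04 now [ 0.4801 -0.0341  0.2195] [180.     0.   -90.46] F [ 0.4  0.2 -0.6]
```

Converted, 0.09 m / 0.4 = 0.225, 0.075 m / 0.4 = 0.1875, 1 degrees / 90 = 0.0111.

```bash
python3 drive.py '{"tx":[0, 0, 0, 0], "ty":[0, 0, 0, 0], "tz":[0.125, 0.1875, 0.225, 0.225], "twist":[0.0111, 0.0111, 0.0111, 0.0111], "jaw":[0.01, 0.01, 0.01, 0.01]}'
python3 - <<'E'
from h import *
wrist("w2")
E
python3 to.py .4802 -.0341 .1019 -91.5
```

```text
clock: 6.52
tool_pos: [0.4795, -0.0343, 0.1286]
orientation: [179.9, -0.0, -91.6]
force: [0.2, 0.9, -0.9]
opening: 0.0195
gripper_force: 30.0
shift [-0.0001 -0.      0.0276] turn -0.06 now [ 0.4802 -0.0342  0.1295] [ 1.7996e+02 -3.0000e-02 -9.1560e+01] F [0.1 0.2 0.1]
```

View pics/w2.png

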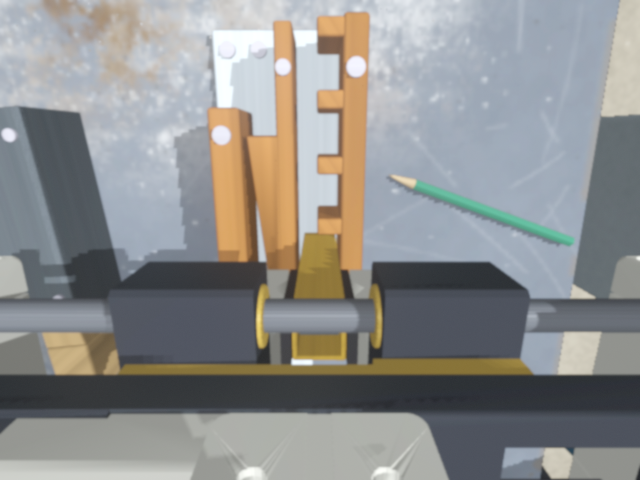

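The wrist view shows the bar at (320,250–355) descending between the jaw at (285) and the wall at (355), past the fin at (330,215). It is well centred, so I'm lowering it and releasing.

Converted, 0.0275 m / 0.4 = 0.0688, 0.022 m / 0.4 = 0.055.

```bash
python3 drive.py '{"tx":[0, 0, 0, 0], "ty":[0, 0, 0, 0], "tz":[0.03, 0.055, 0.0688, 0.0688], "twist":[0, 0, 0, 0], "jaw":[0.01, 0.01, 0.01, 0.01]}'; python3 drive.py '{"tx":[0, 0, 0, 0, 0, 0, 0, 0], "ty":[0, 0, 0, 0, 0, 0, 0, 0], "tz":[0, 0, 0, 0, -0.125, -0.275, -0.325, -0.325], "twist":[0, 0, 0, 0, 0, 0, 0, 0], "jaw":[0.02, 0.03, 0.05, 0.06, 0.06, 0.08, 0.088, 0.088]}'; python3 to.py .5679 -.242 .0995 0
```

```text
clock: 7.08
tool_pos: [0.4801, -0.0342, 0.1018]
orientation: [180.0, -0.0, -91.6]
force: [0.3, -0.1, -1.4]
opening: 0.0199
gripper_force: 30.0
clock: 8.07
tool_pos: [0.481, -0.0339, 0.2339]
orientation: [-179.8, 0.1, -91.7]
force: [0.6, -0.7, 0.3]
opening: 0.0837
gripper_force: 0.0
shift [ 0.2055 -0.0928  0.1344] turn -91.65 now [ 0.481  -0.0339  0.2339] [-1.7977e+02  8.0000e-02 -9.1650e+01] F [ 0.6 -0.7  0.3]
```

Converted, 0.2055 m / 0.4 = 0.5138, 0.18 m / 0.4 = 0.45, -84 degrees / 90 = -0.9333.

```bash
python3 drive.py '{"tx":[0.075, 0.2, 0.325, 0.45, 0.5138, 0.5138, 0.5138, 0.5138], "ty":[-0.025, -0.075, -0.125, -0.175, -0.232, -0.232, -0.232, -0.232], "tz":[0, 0, 0, 0, 0, 0, 0, 0], "twist":[-0.1167, -0.2333, -0.35, -0.4667, -0.5833, -0.7, -0.8167, -0.9333], "jaw":[0.088, 0.088, 0.088, 0.088, 0.088, 0.088, 0.088, 0.088]}';python3 drive.py '{"tx":[0, 0, 0], "ty":[0, 0, 0], "tz":[0, 0, 0], "twist":[-0.085, -0.085, -0.085], "jaw":[0.088, 0.088, 0.088]}'; python3 to.py .5679 -.243 .0995 0
```

```text
clock: 9.07
tool_pos: [0.5663, -0.2422, 0.2299]
orientation: [-180.0, 0.2, -8.2]
force: [0.8, -0.2, 0.4]
opening: 0.0874
gripper_force: 0.0
clock: 9.45
tool_pos: [0.5667, -0.2421, 0.2311]
orientation: [-180.0, 0.1, -1.0]
force: [0.2, 0.4, 0.1]
opening: 0.0878
gripper_force: 0.0
shift [0.0012 0.0009 0.1316] turn -1.02 now [ 0.5667 -0.2421  0.2311] [-1.7999e+02  8.0000e-02 -1.0200e+00] F [0.2 0.4 0.1]
```

Converted, 0.132 m / 0.4 = 0.33, 0.1 m / 0.4 = 0.25.

```bash
python3 drive.py '{"tx":[0.0025, 0.0025, 0.0025, 0.0025, 0.0025, 0.0025, 0.0025, 0.0025], "ty":[0, 0, 0, 0, 0, 0, 0, 0], "tz":[0.125, 0.25, 0.33, 0.33, 0.33, 0.33, 0.33, 0.33], "twist":[0, 0, 0, 0, 0, 0, 0, 0], "jaw":[0.088, 0.088, 0.06, 0.03, 0.01, 0.01, 0.01, 0.01]}';python3 drive.py '{"tx":[0, 0], "ty":[0, 0], "tz":[0, 0], "twist":[0, 0], "jaw":[0.01, 0.01]}'; python3 to.py .4792 -.0701 .0995 -91.5
```

```text
clock: 10.45
tool_pos: [0.5683, -0.2422, 0.1008]
orientation: [180.0, -0.1, -0.9]
force: [0.0, 0.3, -0.3]
opening: 0.0332
gripper_force: 0.0
clock: 10.7
tool_pos: [0.5681, -0.2422, 0.1002]
orientation: [180.0, -0.0, -0.8]
force: [-0.1, 0.0, 2.3]
opening: 0.0198
gripper_force: 30.0
shift [-0.0914 -0.1708  0.0007] turn 90.66 now [ 0.5681 -0.2422  0.1002] [ 1.8e+02 -1.0e-02 -8.4e-01] F [-0.1  0.   2.3]
```

Converted, -0.1708 m / 0.4 = -0.427, -0.15 m / 0.4 = -0.375, 10.5 degrees / 90 = 0.1167.

```bash
python3 drive.py '{"tx":[0, -0.025, -0.075, -0.125, -0.175, -0.2285, -0.2285, -0.2285], "ty":[0, -0.075, -0.175, -0.275, -0.375, -0.427, -0.427, -0.427], "tz":[-0.15, -0.275, -0.3, -0.3, -0.3, -0.3, -0.3, -0.3], "twist":[0, 0.1167, 0.2333, 0.35, 0.4667, 0.5833, 0.7, 0.8167], "jaw":[0.01, 0.01, 0.01, 0.01, 0.01, 0.01, 0.01, 0.01]}';python3 drive.py '{"tx":[0, 0, 0, 0], "ty":[0, 0, 0, 0], "tz":[0, 0, 0, 0], "twist":[0.1, 0.1911, 0.1911, 0.1911], "jaw":[0.01, 0.01, 0.01, 0.01]}'; python3 to.py .4792 -.0701 .1027 -91.5
```

```text
clock: 11.7
tool_pos: [0.4787, -0.0696, 0.2201]
orientation: [-180.0, 0.0, -74.6]
force: [0.4, -0.0, -0.4]
opening: 0.02
gripper_force: 30.0
clock: 12.2
tool_pos: [0.479, -0.0701, 0.22]
orientation: [180.0, 0.0, -91.4]
force: [-0.4, 0.1, -1.6]
opening: 0.0197
gripper_force: 30.0
shift [ 0.     -0.0002  0.1173] turn 0.13 now [ 0.479  -0.0701  0.22  ] [179.99   0.   -91.37] F [-0.4  0.1 -1.6]
```

Converted, 0.117 m / 0.4 = 0.2925, 0.11 m / 0.4 = 0.275.

```bash
python3 drive.py '{"tx":[0, 0, 0, 0, 0, 0], "ty":[0, 0, 0, 0, 0, 0], "tz":[0.125, 0.2, 0.25, 0.275, 0.2925, 0.2925], "twist":[0, 0, 0, 0, 0, 0], "jaw":[0.01, 0.01, 0.01, 0.01, 0.01, 0.01]}'; python3 drive.py '{"tx":[0, 0, 0, 0, 0, 0, 0, 0], "ty":[0, 0, 0, 0, 0, 0, 0, 0], "tz":[0, 0, 0, 0, -0.125, -0.275, -0.325, -0.325], "twist":[0, 0, 0, 0, 0, 0, 0, 0], "jaw":[0.02, 0.03, 0.05, 0.06, 0.06, 0.08, 0.088, 0.088]}'; python3 to.py .6046 -.243 .0995 -0.6
```

```text
clock: 12.95
tool_pos: [0.4793, -0.0701, 0.1032]
orientation: [-180.0, -0.0, -91.5]
force: [-0.7, 0.2, -0.9]
opening: 0.0202
gripper_force: 30.0
clock: 13.95
tool_pos: [0.48, -0.0699, 0.2349]
orientation: [-179.8, 0.1, -91.5]
force: [-0.5, 0.2, -0.8]
opening: 0.0839
gripper_force: 0.0
shift [ 0.1697 -0.1292  0.1354] turn -90.94 now [ 0.48   -0.0699  0.2349] [-1.7977e+02  6.0000e-02 -9.1540e+01] F [-0.5  0.2 -0.8]
```

Converted, 0.1697 m / 0.4 = 0.4243, 0.15 m / 0.4 = 0.375, -84 degrees / 90 = -0.9333.

```bash
python3 drive.py '{"tx":[0.075, 0.175, 0.275, 0.375, 0.4243, 0.4243, 0.4243, 0.4243], "ty":[-0.025, -0.1, -0.175, -0.275, -0.323, -0.323, -0.323, -0.323], "tz":[0, 0, 0, 0, 0, 0, 0, 0], "twist":[-0.1167, -0.2333, -0.35, -0.4667, -0.5833, -0.7, -0.8167, -0.9333], "jaw":[0.088, 0.088, 0.088, 0.088, 0.088, 0.088, 0.088, 0.088]}';python3 drive.py '{"tx":[0, 0, 0], "ty":[0, 0, 0], "tz":[0, 0, 0], "twist":[-0.0772, -0.0772, -0.0772], "jaw":[0.088, 0.088, 0.088]}'; python3 to.py .6046 -.243 .0995 -.6
```

```text
clock: 14.95
tool_pos: [0.6031, -0.2432, 0.2308]
orientation: [-180.0, 0.2, -7.2]
force: [0.2, 0.4, -0.3]
opening: 0.0875
gripper_force: 0.0
clock: 15.32
tool_pos: [0.6034, -0.2431, 0.2321]
orientation: [-180.0, 0.1, -0.8]
force: [-0.5, -0.1, 0.5]
opening: 0.0875
gripper_force: 0.0
shift [ 1.200e-03 -1.000e-04  1.326e-01] turn -0.16 now [ 0.6034 -0.2431  0.2321] [-1.7999e+02  8.0000e-02 -7.6000e-01] F [-0.5 -0.1  0.5]
```

Converted, 0.132 m / 0.4 = 0.33, 0.1 m / 0.4 = 0.25.

```bash
python3 drive.py '{"tx":[0.0025, 0.0025, 0.0025, 0.0025, 0.0025, 0.0025, 0.0025, 0.0025], "ty":[0, 0, 0, 0, 0, 0, 0, 0], "tz":[0.125, 0.25, 0.33, 0.33, 0.33, 0.33, 0.33, 0.33], "twist":[0, 0, 0, 0, 0, 0, 0, 0], "jaw":[0.088, 0.088, 0.06, 0.03, 0.01, 0.01, 0.01, 0.01]}';python3 drive.py '{"tx":[0, 0, 0], "ty":[0, 0, 0], "tz":[0, 0, 0], "twist":[0, 0, 0], "jaw":[0.01, 0.01, 0.01]}'; python3 to.py .4783 -.1061 .0995 -91.5
```

```text
clock: 16.32
tool_pos: [0.605, -0.2432, 0.1018]
orientation: [180.0, -0.1, -0.6]
force: [-0.8, -0.9, 0.1]
opening: 0.0332
gripper_force: 0.0
clock: 16.7
tool_pos: [0.6048, -0.2432, 0.1012]
orientation: [180.0, -0.0, -0.6]
force: [-0.9, 0.9, 1.9]
opening: 0.02
gripper_force: 30.0
shift [-0.1279 -0.1358  0.0017] turn 90.91 now [ 0.6048 -0.2432  0.1012] [179.99  -0.    -0.59] F [-0.9  0.9  1.9]
```

Release z = .1012 − .006 + .008 + ~.0005 = .1037.

Converted, -0.1358 m / 0.4 = -0.3395, -0.1279 m / 0.4 = -0.3198, 73.5 degrees / 90 = 0.8167.

```bash
python3 drive.py '{"tx":[0, -0.05, -0.125, -0.2, -0.275, -0.3198, -0.3198, -0.3198], "ty":[0, -0.075, -0.15, -0.225, -0.3, -0.3395, -0.3395, -0.3395], "tz":[-0.15, -0.275, -0.3, -0.3, -0.3, -0.3, -0.3, -0.3], "twist":[0, 0.1167, 0.2333, 0.35, 0.4667, 0.5833, 0.7, 0.8167], "jaw":[0.01, 0.01, 0.01, 0.01, 0.01, 0.01, 0.01, 0.01]}';python3 drive.py '{"tx":[0, 0, 0, 0], "ty":[0, 0, 0, 0], "tz":[0, 0, 0, 0], "twist":[0.1, 0.1933, 0.1933, 0.1933], "jaw":[0.01, 0.01, 0.01, 0.01]}'; python3 to.py .4783 -.1061 .1037 -91.5
```

```text
clock: 17.7
tool_pos: [0.4778, -0.1057, 0.2212]
orientation: [-180.0, 0.0, -74.4]
force: [-0.5, 0.4, -0.6]
opening: 0.0196
gripper_force: 30.0
clock: 18.2
tool_pos: [0.4781, -0.1061, 0.221]
orientation: [180.0, 0.0, -91.3]
force: [-0.6, 0.1, -1.7]
opening: 0.02
gripper_force: 30.0
shift [-0.     -0.0002  0.1173] turn 0.18 now [ 0.4781 -0.1061  0.221 ] [179.99   0.   -91.32] F [-0.6  0.1 -1.7]
```

Converted, 0.117 m / 0.4 = 0.2925, 0.11 m / 0.4 = 0.275.

```bash
python3 drive.py '{"tx":[0, 0, 0, 0, 0, 0], "ty":[0, 0, 0, 0, 0, 0], "tz":[0.125, 0.2, 0.25, 0.275, 0.2925, 0.2925], "twist":[0, 0, 0, 0, 0, 0], "jaw":[0.01, 0.01, 0.01, 0.01, 0.01, 0.01]}'; python3 drive.py '{"tx":[0, 0, 0, 0, 0, 0, 0, 0], "ty":[0, 0, 0, 0, 0, 0, 0, 0], "tz":[0, 0, 0, 0, -0.125, -0.275, -0.325, -0.325], "twist":[0, 0, 0, 0, 0, 0, 0, 0], "jaw":[0.02, 0.03, 0.05, 0.06, 0.06, 0.08, 0.088, 0.088]}'; python3 to.py .637 -.2435 .123 -0.6
```

```text
clock: 18.95
tool_pos: [0.4784, -0.1061, 0.1042]
orientation: [-180.0, -0.0, -91.5]
force: [0.6, -0.1, -1.5]
opening: 0.0196
gripper_force: 30.0
clock: 19.95
tool_pos: [0.4791, -0.106, 0.236]
orientation: [-179.8, 0.0, -91.5]
force: [0.7, -0.3, -0.2]
opening: 0.0842
gripper_force: 0.0
shift [ 0.1334 -0.1614  0.113 ] turn -90.89 now [ 0.4791 -0.106   0.236 ] [-1.7976e+02  4.0000e-02 -9.1490e+01] F [ 0.7 -0.3 -0.2]
```

Converted, -0.1614 m / 0.4 = -0.4035, -0.14 m / 0.4 = -0.35, -84 degrees / 90 = -0.9333.

```bash
python3 drive.py '{"tx":[0.075, 0.15, 0.225, 0.3, 0.3335, 0.3335, 0.3335, 0.3335], "ty":[-0.05, -0.15, -0.25, -0.35, -0.4035, -0.4035, -0.4035, -0.4035], "tz":[0, 0, 0, 0, 0, 0, 0, 0], "twist":[-0.1167, -0.2333, -0.35, -0.4667, -0.5833, -0.7, -0.8167, -0.9333], "jaw":[0.088, 0.088, 0.088, 0.088, 0.088, 0.088, 0.088, 0.088]}';python3 drive.py '{"tx":[0, 0, 0], "ty":[0, 0, 0], "tz":[0, 0, 0], "twist":[-0.0767, -0.0767, -0.0767], "jaw":[0.088, 0.088, 0.088]}'; python3 to.py .637 -.2435 .123 -.6
python3 - <<'E'
from h import *
s,T=wrist("w3"); W=cloud(s,T)
for x in np.arange(.62,.76,.01):
    q=W[(abs(W[...,0]-x)<.005)&(W[...,1]>-.345)&(W[...,1]<-.257)&(W[...,2]>.06)&(W[...,2]<.2)]
    if len(q)>3: print(round(x,3),np.percentile(q[:,2],98).round(4))
rect(W,[.62,-.26,.1],[.67,-.22,.13],"bar")
E
```

```text
clock: 20.95
tool_pos: [0.6355, -0.2436, 0.2319]
orientation: [-180.0, 0.2, -7.2]
force: [-0.2, -0.8, 0.7]
opening: 0.0874
gripper_force: 0.0
clock: 21.32
tool_pos: [0.6358, -0.2436, 0.2331]
orientation: [-180.0, 0.1, -0.8]
force: [-0.6, -0.3, 0.6]
opening: 0.0878
gripper_force: 0.0
shift [ 1.200e-03 -1.000e-04  1.101e-01] turn -0.15 now [ 0.6358 -0.2436  0.2331] [-1.7999e+02  7.0000e-02 -7.5000e-01] F [-0.6 -0.3  0.6]
0.66 0.1202
0.67 0.1575
0.68 0.1573
0.69 0.1572
0.7 0.1572
0.71 0.1571
0.72 0.1574
0.73 0.1573
0.74 0.1571
0.75 0.1575
0.76 0.1577
bar 706 c [ 642.9 -243.6] sz [20.3 19.9] a 1.9 z [100.1 109.5 115.6] med [ 641.7 -243.2]
```

The manual's scale: shifts go in shares of 0.4 m and turns go in shares of 90 degrees. Converting my numbers, 0.11 m / 0.4 = 0.275, 0.05 m / 0.4 = 0.125.

```bash
python3 drive.py '{"tx":[0.005, 0.005, 0.005, 0.005, 0.005, 0.005, 0.005, 0.005], "ty":[0, 0, 0, 0, 0, 0, 0, 0], "tz":[0.125, 0.225, 0.275, 0.275, 0.275, 0.275, 0.275, 0.275], "twist":[0, 0, 0, 0, 0, 0, 0, 0], "jaw":[0.088, 0.088, 0.06, 0.03, 0.01, 0.01, 0.01, 0.01]}';python3 drive.py '{"tx":[0, 0, 0], "ty":[0, 0, 0], "tz":[0, 0, 0], "twist":[0, 0, 0], "jaw":[0.01, 0.01, 0.01]}'; python3 to.py .4773 -.1421 .0995 -91.5
```

```text
clock: 22.38
tool_pos: [0.6383, -0.2437, 0.1246]
orientation: [180.0, -0.0, -0.6]
force: [1.0, 0.5, -0.4]
opening: 0.0327
gripper_force: 0.0
clock: 22.75
tool_pos: [0.6382, -0.2437, 0.1242]
orientation: [180.0, -0.0, -0.6]
force: [0.1, -0.6, 1.6]
opening: 0.0195
gripper_force: 29.9
shift [-0.1619 -0.0999  0.0247] turn 90.91 now [ 0.6382 -0.2437  0.1242] [179.99  -0.    -0.59] F [ 0.1 -0.6  1.6]
```

Converted, -0.1609 m / 0.4 = -0.4023, -0.12 m / 0.4 = -0.3, 73.5 degrees / 90 = 0.8167.

```bash
python3 drive.py '{"tx":[0, -0.05, -0.15, -0.25, -0.35, -0.4023, -0.4023, -0.4023], "ty":[0, -0.05, -0.125, -0.175, -0.225, -0.265, -0.265, -0.265], "tz":[-0.125, -0.25, -0.3, -0.3, -0.3, -0.3, -0.3, -0.3], "twist":[0, 0.1167, 0.2333, 0.35, 0.4667, 0.5833, 0.7, 0.8167], "jaw":[0.01, 0.01, 0.01, 0.01, 0.01, 0.01, 0.01, 0.01]}';python3 drive.py '{"tx":[0, 0, 0, 0, 0], "ty":[0, 0, 0, 0, 0], "tz":[0, 0, 0, 0.125, 0.125], "twist":[0.1, 0.1933, 0.1933, 0.1933, 0.1933], "jaw":[0.01, 0.01, 0.01, 0.01, 0.01]}'; python3 to.py .4773 -.1378 .1266 -91.5;python3 - <<'E'
from h import *
s,T=wrist("w4")
E
```

```text
clock: 23.75
tool_pos: [0.4779, -0.1357, 0.2443]
orientation: [-180.0, 0.0, -74.4]
force: [0.0, -0.6, -1.8]
opening: 0.02
gripper_force: 29.9
clock: 24.38
tool_pos: [0.4757, -0.136, 0.1913]
orientation: [179.6, -0.0, -91.4]
force: [-0.5, -0.7, -1.3]
opening: 0.0195
gripper_force: 29.9
shift [ 0.0018 -0.0016  0.0647] turn 0.13 now [ 0.4757 -0.136   0.1913] [179.6   -0.   -91.37] F [-0.5 -0.7 -1.3]
```

View pics/w4.png

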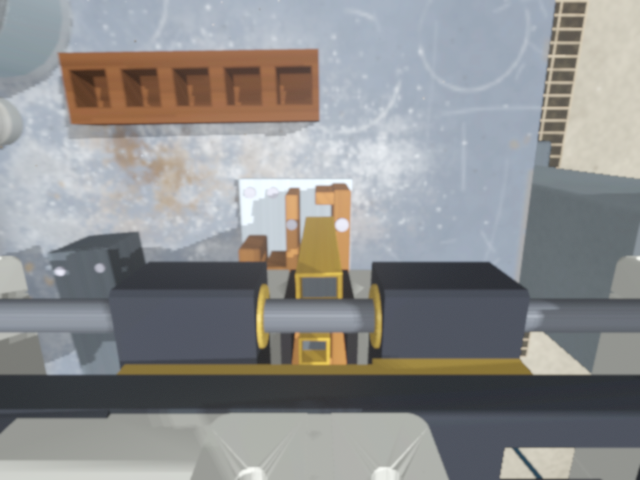

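```bash
python3 - <<'E'
from h import *
s=np.load("w4.npz"); T=s["T"]; W=cloud(s,T)
for v in(274,298): print(ray(s,T,322,v,.183))
g=W[215:300,322]; print([(v,*g[v-215].round(4)) for v in range(215,300,6)])
E
python3 drive.py '{"tx":[0.0038, 0.0038], "ty":[-0.0025, -0.0025], "tz":[0.05, 0.05], "twist":[0, 0], "jaw":[0.01, 0.01]}';python3 to.py .4773 -.1378 .1266 -91.5
```

```text
[ 0.47422094 -0.14993368  0.183     ]
[ 0.47445966 -0.13901215  0.183     ]
[(215, np.float64(0.4717), np.float64(-0.1369), np.float64(0.0066)), (221, np.float64(0.4727), np.float64(-0.1509), np.float64(0.0902)), (227, np.float64(0.473), np.float64(-0.1512), np.float64(0.1074)), (233, np.float64(0.4732), np.float64(-0.1508), np.float64(0.1202)), (239, np.float64(0.4734), np.float64(-0.1507), np.float64(0.1328)), (245, np.float64(0.4736), np.float64(-0.1505), np.float64(0.1434)), (251, np.float64(0.4737), np.float64(-0.1503), np.float64(0.1531)), (257, np.float64(0.4739), np.float64(-0.151), np.float64(0.1641)), (263, np.float64(0.474), np.float64(-0.1502), np.float64(0.1703)), (269, np.float64(0.4741), np.float64(-0.1501), np.float64(0.1777)), (275, np.float64(0.4742), np.float64(-0.1486), np.float64(0.1809)), (281, np.float64(0.4742), np.float64(-0.1401), np.float64(0.1671)), (287, np.float64(0.4742), np.float64(-0.1372), np.float64(0.1673)), (293, np.float64(0.4743), np.float64(-0.1341), np.float64(0.1672)), (299, np.float64(0.4748), np.float64(-0.168), np.float64(0.2449))]
clock: 24.68
tool_pos: [0.4794, -0.1376, 0.1748]
orientation: [180.0, -0.0, -91.4]
force: [-0.2, 0.7, -0.4]
opening: 0.0193
gripper_force: 29.9
shift [0.0002 0.0021 0.0482] turn 0.08 now [ 0.4794 -0.1376  0.1748] [ 1.7997e+02 -2.0000e-02 -9.1420e+01] F [-0.2  0.7 -0.4]
```

Converted, 0.048 m / 0.4 = 0.12, 0.002 m / 0.4 = 0.005.

```bash
python3 drive.py '{"tx":[0, 0, 0, 0, 0, 0], "ty":[0.005, 0.005, 0.005, 0.005, 0.005, 0.005], "tz":[0, 0.05, 0.0875, 0.105, 0.12, 0.12], "twist":[0, 0, 0, 0, 0, 0], "jaw":[0.01, 0.01, 0.01, 0.01, 0.01, 0.01]}'; python3 to.py .4773 -.1378 .1266 -91.5; python3 drive.py '{"tx":[0, 0, 0, 0, 0, 0, 0, 0], "ty":[0, 0, 0, 0, 0, 0, 0, 0], "tz":[0, 0, 0, 0, -0.125, -0.275, -0.3, -0.3], "twist":[0, 0, 0, 0, 0, 0, 0, 0], "jaw":[0.02, 0.03, 0.05, 0.06, 0.06, 0.08, 0.088, 0.088]}'
```

```text
clock: 25.42
tool_pos: [0.4777, -0.1376, 0.1263]
orientation: [-180.0, -0.0, -91.5]
force: [-0.5, -0.6, -1.6]
opening: 0.0199
gripper_force: 30.0
shift [ 0.0003  0.0004 -0.0003] turn 0.02 now [ 0.4777 -0.1376  0.1263] [-1.7998e+02 -1.0000e-02 -9.1480e+01] F [-0.5 -0.6 -1.6]
clock: 26.42
tool_pos: [0.4775, -0.1374, 0.2466]
orientation: [-179.9, 0.0, -91.5]
force: [-0.4, 0.7, -0.1]
opening: 0.0836
gripper_force: 0.0
```

Converted, -0.24 m / 0.4 = -0.6, -0.15 m / 0.4 = -0.375, -5 degrees / 90 = -0.0556.

```bash
python3 to.py .656 .11 .3 -86.5; python3 drive.py '{"tx":[-0.125, -0.25, -0.375, -0.5, -0.6, -0.6, -0.6], "ty":[-0.075, -0.15, -0.225, -0.325, -0.425, -0.45, -0.45], "tz":[-0.075, -0.125, -0.125, -0.125, -0.125, -0.125, -0.125], "twist":[0, 0, 0, -0.0556, -0.0556, -0.0556, -0.0556], "jaw":[0.088, 0.088, 0.088, 0.088, 0.088, 0.088, 0.088]}'
python3 - <<'E'
from h import *
from plant import ctrl
s,T=wrist("w5"); W=cloud(s,T)
rect(W,[.55,-.16,.047],[.76,.2,.065],"bay"); rect(W,[.55,-.13,.033],[.76,.2,.046],"wedge")
S=ctrl.snapshot("scene"); f=S["frame"][150:360,230:480,::-1]
cv2.imwrite("pics/c5.png",np.hstack([cv2.resize(f,(440,370)),cv2.resize(s["frame"][:240,:,::-1],(360,135)).copy() if 0 else np.zeros((370,4,3),np.uint8)]))
E
```

```text
shift [-0.252  -0.172  -0.0534] turn -5.0 now [ 0.4775 -0.1374  0.2466] [-1.7989e+02  3.0000e-02 -9.1500e+01] F [-0.4  0.7 -0.1]
clock: 27.3
tool_pos: [0.6632, 0.0977, 0.2932]
orientation: [179.8, -0.1, -86.5]
force: [-0.7, -0.5, -1.0]
opening: 0.0877
gripper_force: 0.0
bay 5775 c [660.6 -43.7] sz [48.1 99.7] a 3.5 z [51.7 53.1 54.5] med [660.8 -46.2]
wedge 1730 c [648.   38.4] sz [29.  65.6] a 3.6 z [37.4 38.9 40.3] med [648.4  38.3]
```

View pics/c5.png

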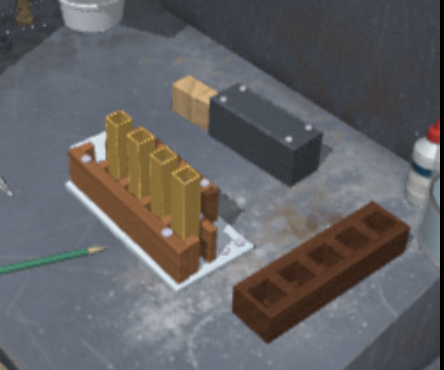

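View pics/w5.png

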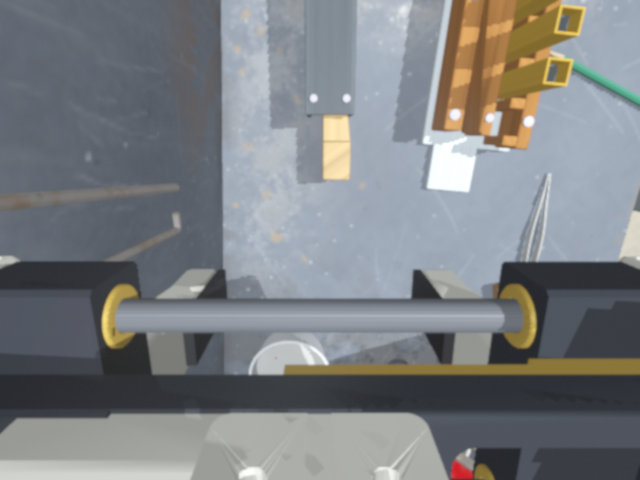

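Converted, 0.18 m / 0.4 = 0.45, 0.12 m / 0.4 = 0.3.

```bash
python3 drive.py '{"tx":[0, 0.1163, 0.1163, 0.1163, 0.1163, 0.1163], "ty":[0, 0.0338, 0.0338, 0.0338, 0.0338, 0.0338], "tz":[0, 0.15, 0.3, 0.45, 0.45, 0.45], "twist":[0, 0, 0, 0, 0, 0], "jaw":[0.088, 0.088, 0.088, 0.088, 0.088, 0.088]}'; python3 to.py .6472 .0511 .030 -86.4
```

```text
clock: 28.15
tool_pos: [0.6538, 0.0505, 0.118]
orientation: [-179.9, -0.0, -86.5]
force: [-0.6, 0.9, 1.3]
opening: 0.0877
gripper_force: 0.0
shift [-0.001   0.0066  0.088 ] turn -0.07 now [0.6538 0.0505 0.118 ] [-1.7989e+02 -2.0000e-02 -8.6470e+01] F [-0.6  0.9  1.3]
```

Converted, 0.086 m / 0.4 = 0.215, 0.08 m / 0.4 = 0.2.

```bash
python3 drive.py '{"tx":[-0.0025, -0.0025, -0.0025, -0.0025, -0.0025, -0.0025], "ty":[0.0165, 0.0165, 0.0165, 0.0165, 0.0165, 0.0165], "tz":[0.075, 0.15, 0.2, 0.215, 0.215, 0.215], "twist":[0, 0, 0, 0, 0, 0], "jaw":[0.088, 0.088, 0.088, 0.088, 0.06, 0.05]}'; python3 to.py .6472 .0511 .030 -86.4;  python3 drive.py '{"tx":[0, 0, 0, 0, 0, 0], "ty":[0, 0, 0, 0, 0, 0], "tz":[0, 0, 0, 0, 0, 0], "twist":[0, 0, 0, 0, 0, 0], "jaw":[0.04, 0.02, 0.02, 0.02, 0.02, 0.02]}'; python3 to.py .6472 .0511 .030 -86.4
```

```text
clock: 28.9
tool_pos: [0.6474, 0.0515, 0.032]
orientation: [-179.8, 0.0, -86.5]
force: [-0.4, -0.2, -0.3]
opening: 0.073
gripper_force: 0.0
shift [0.0004 0.0002 0.002 ] turn -0.08 now [0.6474 0.0515 0.032 ] [-1.7984e+02  4.0000e-02 -8.6480e+01] F [-0.4 -0.2 -0.3]
clock: 29.65
tool_pos: [0.6464, 0.0512, 0.03]
orientation: [-180.0, 0.0, -86.5]
force: [1.4, 0.1, -0.7]
opening: 0.0287
gripper_force: 30.0
shift [ 0.0001 -0.0008  0.    ] turn -0.09 now [0.6464 0.0512 0.03  ] [-179.99    0.    -86.49] F [ 1.4  0.1 -0.7]
```

Converted, -0.145 m / 0.4 = -0.3625, -0.003 m / 0.4 = -0.0075.

```bash
python3 drive.py '{"tx":[-0.0075, -0.05, -0.1125, -0.175, -0.25, -0.325, -0.3625, -0.3625], "ty":[-0.005, -0.01, -0.01, -0.01, -0.01, -0.01, -0.01, -0.01], "tz":[0, 0, 0, 0, 0, 0, 0, 0], "twist":[0, 0, 0, 0, 0, 0, 0, 0], "jaw":[0.02, 0.02, 0.02, 0.02, 0.02, 0.02, 0.02, 0.02]}'
python3 - <<'E'
from h import *
from plant import ctrl
S=ctrl.snapshot("top"); cv2.imwrite("pics/c6.png",cv2.resize(S["frame"][110:280,200:400,::-1],None,fx=3,fy=3))
o=ctrl.get_obs(); print(o["tool_pos"],o["orientation"],o["force"])
E
```

```text
clock: 30.65
tool_pos: [0.6411, 0.1981, 0.0301]
orientation: [-180.0, 0.0, -86.4]
force: [0.1, 0.9, -0.6]
opening: 0.0287
gripper_force: 30.0
[0.64112099 0.19699827 0.03002327] [-1.79994549e+02  9.84630547e-03 -8.64182594e+01] [ 0.03500711 -0.10939047  0.35775985]
```

View pics/c6.png

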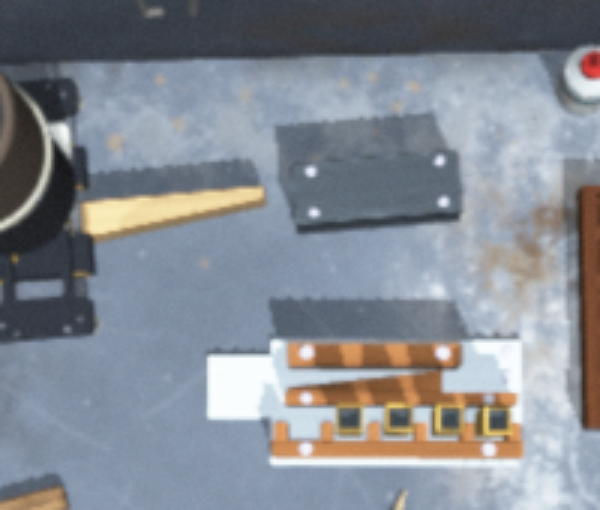

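```bash
python3 to.py .5141 .194 .09 -91.5
python3 - <<'E'
from h import *
W=cloud(np.load("top0.npz")); m=(W[...,0]>.33)&(W[...,0]<.64)&(W[...,1]>.1)&(W[...,1]<.3)&(W[...,2]>.03)
p=W[m]; print(len(p)); print(p.max(0) if len(p) else "", p.min(0) if len(p) else "")
E
```

```text
shift [-0.0049  0.127  -0.06  ] turn 5.08 now [0.6411 0.197  0.03  ] [-1.7999e+02  1.0000e-02 -8.6420e+01] F [ 0.  -0.1  0.4]
629
[0.63950378 0.29990503 0.1938088 ] [0.33051465 0.16221902 0.03997166]
```

Run:
```python
from h import *
W=cloud(np.load("top0.npz"))
for x in np.arange(.34,.66,.02):
    q=W[(abs(W[...,0]-x)<.01)&(W[...,1]>.1)&(W[...,1]<.32)&(W[...,2]>.03)]
    if len(q)>2: print(round(x,2),len(q),"y",q[:,1].min().round(3),q[:,1].max().round(3),"z",np.percentile(q[:,2],[5,95]).round(3))
```

```text
0.34 84 y 0.212 0.244 z [0.144 0.189]
0.36 207 y 0.168 0.241 z [0.125 0.155]
0.38 154 y 0.162 0.215 z [0.12  0.139]
0.46 26 y 0.29 0.32 z [0.075 0.13 ]
0.48 184 y 0.276 0.32 z [0.085 0.138]
0.5 157 y 0.268 0.32 z [0.092 0.145]
0.52 106 y 0.29 0.32 z [0.125 0.154]
0.54 5 y 0.312 0.32 z [0.136 0.156]
0.64 32 y 0.277 0.318 z [0.04  0.051]
```

Converted, 0.127 m / 0.4 = 0.3175, 0.09 m / 0.4 = 0.225, 5.08 degrees / 90 = 0.0564.

```bash
python3 drive.py '{"tx":[0, 0, 0, -0.0075, -0.0125, -0.0123, -0.0123, -0.0123], "ty":[0, 0.025, 0.125, 0.225, 0.2875, 0.3175, 0.3175, 0.3175], "tz":[-0.075, -0.15, -0.15, -0.15, -0.15, -0.15, -0.15, -0.15], "twist":[0, 0, 0, 0.0278, 0.0564, 0.0564, 0.0564, 0.0564], "jaw":[0.02, 0.02, 0.02, 0.02, 0.02, 0.02, 0.02, 0.02]}'; python3 to.py .5141 .194 .0395 -91.5
python3 - <<'E'
from h import *
s,T=wrist("w7"); W=cloud(s,T); rect(W,[.45,-.05,.08],[.56,.2,.105],"wedge"); 
from plant import ctrl
W=cloud(ctrl.snapshot("top")); rect(W,[.45,-.05,.08],[.56,.2,.105],"wedgetop")
E
```

```text
clock: 31.7
tool_pos: [0.5152, 0.1932, 0.0901]
orientation: [-180.0, 0.0, -91.6]
force: [0.3, -0.9, -1.4]
opening: 0.0286
gripper_force: 30.0
shift [-0.0007  0.0011  0.0506] turn -0.07 now [0.5152 0.1932 0.0901] [-1.7997e+02  1.0000e-02 -9.1570e+01] F [ 0.3 -0.9 -1.4]
wedge 21244 c [513.8 135.8] sz [105.1  57.8] a 88.2 z [ 96.9  99.1 100.2] med [516.8 134. ]
wedge 750 c [515.6 196.6] sz [ 7.3 29.2] a 88.7 z [ 98.3  99.4 101.3] med [516.6 197.9]
wedgetop 597 c [514.  94.] sz [145.1  27.4] a 89.0 z [ 91.9  99.6 103.8] med [517.5 108.2]
wedgetop 35 c [481.3 -35.3] sz [15.6 13.5] a 88.7 z [ 98.7 102.2 104.6] med [481.5 -34.2]
```

View pics/w7.png

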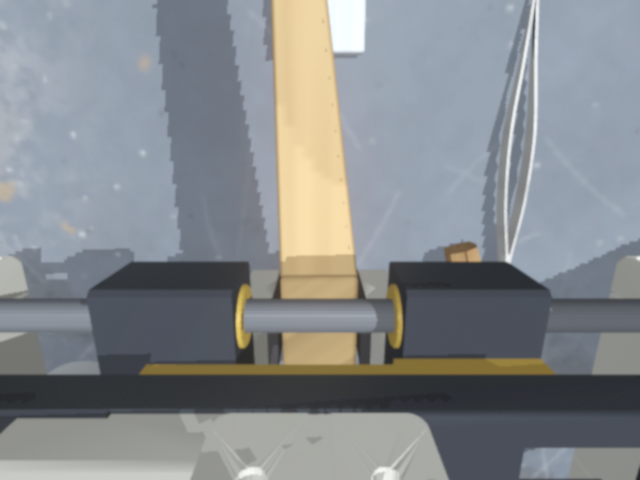

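```bash
python3 - <<'E'
from h import *
s=np.load("w7.npz"); W=cloud(s,s["T"]); p=W[(W[...,2]>.092)&(W[...,2]<.105)&(W[...,0]>.47)&(W[...,0]<.56)&(W[...,1]<.165)]
yc=np.arange(p[:,1].min()+.006,.16,.008); hi=[p[abs(p[:,1]-y)<.004,0].max() for y in yc]; k=np.polyfit(yc,hi,1); print(yc[0],k,np.degrees(np.arctan(k[0])),np.round(hi,4))
E
python3 drive.py '{"tx":[0, 0, 0, 0], "ty":[0.0025, 0.0025, 0.0025, 0.0025], "tz":[0.05, 0.1, 0.125, 0.125], "twist":[0, 0, 0, 0], "jaw":[0.02, 0.02, 0.02, 0.02]}'; python3 to.py .5141 .194 .0395 -91.5
```

```text
0.08889411516966964 [0.02429794 0.52533569] 1.3918954032997668 [0.5274 0.5277 0.5278 0.5282 0.5284 0.5284 0.5285 0.5288 0.5291]
clock: 32.3
tool_pos: [0.5132, 0.1929, 0.0393]
orientation: [179.9, -0.1, -91.6]
force: [-0.2, 0.2, -0.4]
opening: 0.0286
gripper_force: 30.0
shift [-0.0011 -0.0008 -0.0002] turn -0.08 now [0.5132 0.1929 0.0393] [ 1.7993e+02 -7.0000e-02 -9.1580e+01] F [-0.2  0.2 -0.4]
```

Converted, 0.04 m / 0.4 = 0.1, 0.015 m / 0.4 = 0.0375.

```bash
python3 drive.py '{"tx":[0.0125, 0.0375, 0.0625, 0.0875, 0.1, 0.1], "ty":[-0.0025, -0.0025, -0.0025, -0.0025, -0.0025, -0.0025], "tz":[0.0013, 0.0013, 0.0013, 0.0013, 0.0013, 0.0013], "twist":[0, 0, 0, 0, 0, 0], "jaw":[0.02, 0.02, 0.02, 0.02, 0.02, 0.02]}'; python3 to.py .5141 .194 .0395 -91.5; python3 drive.py '{"tx":[0, 0, 0], "ty":[-0.0013, -0.0025, -0.0025], "tz":[0, 0, 0], "twist":[0, 0, 0], "jaw":[0.02, 0.02, 0.02]}';python3 to.py .5141 .194 .0395 -91.5
```

```text
clock: 33.05
tool_pos: [0.5131, 0.1525, 0.0396]
orientation: [180.0, -0.0, -91.6]
force: [0.1, 0.2, -0.0]
opening: 0.0284
gripper_force: 30.0
shift [-0.0415  0.0002  0.0001] turn -0.12 now [0.5131 0.1525 0.0396] [ 1.7999e+02 -1.0000e-02 -9.1620e+01] F [ 0.1  0.2 -0. ]
clock: 33.42
tool_pos: [0.5142, 0.1534, 0.0395]
orientation: [180.0, -0.0, -91.6]
force: [-1.2, -0.0, -0.2]
opening: 0.0288
gripper_force: 30.0
shift [-0.0406  0.0012  0.    ] turn -0.06 now [0.5142 0.1534 0.0395] [180.    -0.   -91.56] F [-1.2 -0.  -0.2]
```

Converted, 0.0015 m / 0.4 = 0.0038, 0.0008 m / 0.4 = 0.002.

```bash
python3 drive.py '{"tx":[0, 0, 0], "ty":[0, 0, 0], "tz":[0.002, 0.0038, 0.0038], "twist":[0, 0, 0], "jaw":[0.02, 0.02, 0.02]}';python3 to.py .5141 .194 .0395 -91.5;python3 drive.py '{"tx":[0.015, 0.03, 0.045, 0.06, 0.06], "ty":[-0.0005, -0.0008, -0.0013, -0.0018, -0.0018], "tz":[0, 0, 0, 0, 0], "twist":[0, 0, 0, 0, 0], "jaw":[0.02, 0.02, 0.02, 0.02, 0.02]}';python3 to.py .5141 .194 .0395 -91.5
```

```text
clock: 33.8
tool_pos: [0.5141, 0.1532, 0.038]
orientation: [180.0, -0.0, -91.6]
force: [-0.3, 0.6, -0.7]
opening: 0.0287
gripper_force: 30.0
shift [-0.0407  0.0012 -0.0015] turn -0.07 now [0.5141 0.1532 0.038 ] [180.    -0.   -91.57] F [-0.3  0.6 -0.7]
clock: 34.42
tool_pos: [0.5142, 0.1286, 0.0381]
orientation: [180.0, -0.0, -91.6]
force: [-0.4, 0.2, -1.2]
opening: 0.0288
gripper_force: 30.0
shift [-0.0654  0.0019 -0.0014] turn -0.12 now [0.5142 0.1286 0.0381] [180.    -0.   -91.62] F [-0.4  0.2 -1.2]
```

Converted, 0.05 m / 0.4 = 0.125, 0.046 m / 0.4 = 0.115.

```bash
python3 drive.py '{"tx":[0.02, 0.04, 0.06, 0.08, 0.1, 0.115, 0.125, 0.125], "ty":[0, 0, 0, 0, 0, 0, 0, 0], "tz":[0, 0, 0, 0, 0, 0, 0, 0], "twist":[0, 0, 0, 0, 0, 0, 0, 0], "jaw":[0.02, 0.02, 0.02, 0.02, 0.02, 0.02, 0.02, 0.02]}';python3 to.py .5122 .0639 .038 -91.5;python3 drive.py '{"tx":[0.0075, 0.015, 0.0225, 0.0275, 0.0275], "ty":[0, 0, 0, 0, 0], "tz":[0, 0, 0, 0, 0], "twist":[0, 0, 0, 0, 0], "jaw":[0.02, 0.02, 0.02, 0.02, 0.02]}';python3 to.py .5122 .0639 .038 -91.5
```

```text
clock: 35.42
tool_pos: [0.5124, 0.0789, 0.038]
orientation: [180.0, 0.0, -91.6]
force: [-3.6, 4.6, -0.6]
opening: 0.0289
gripper_force: 29.9
shift [ 0.015  -0.0002  0.    ] turn -0.07 now [0.5124 0.0789 0.038 ] [ 1.7997e+02  1.0000e-02 -9.1570e+01] F [-3.6  4.6 -0.6]
clock: 36.05
tool_pos: [0.512, 0.0682, 0.038]
orientation: [180.0, 0.0, -91.6]
force: [-5.9, 7.7, 0.2]
opening: 0.0292
gripper_force: 29.9
shift [ 0.0043 -0.0004 -0.    ] turn -0.06 now [0.512  0.0682 0.038 ] [ 1.7996e+02  2.0000e-02 -9.1560e+01] F [-5.9  7.7  0.2]
```

Converted, 0.003 m / 0.4 = 0.0075, 0.002 m / 0.4 = 0.005.

```bash
for i in 1; do python3 drive.py '{"tx":[0.005, 0.0075, 0.0075], "ty":[0, 0, 0], "tz":[0, 0, 0], "twist":[0, 0, 0], "jaw":[0.02, 0.02, 0.02]}'; python3 drive.py '{"tx":[0.0025, 0.0038, 0.0038], "ty":[0, 0, 0], "tz":[0, 0, 0], "twist":[0, 0, 0], "jaw":[0.02, 0.02, 0.02]}';python3 drive.py '{"tx":[0.0025, 0.0038, 0.0038], "ty":[0, 0, 0], "tz":[0, 0, 0], "twist":[0, 0, 0], "jaw":[0.02, 0.02, 0.02]}'; done | grep -E "pos|force|open"
```

```text
tool_pos: [0.5118, 0.0655, 0.038]
force: [-5.9, 9.5, 1.1]
opening: 0.0287
gripper_force: 30.0
tool_pos: [0.5117, 0.0643, 0.038]
force: [-7.5, 11.1, 1.2]
opening: 0.0287
gripper_force: 30.0
tool_pos: [0.5116, 0.0631, 0.038]
force: [-8.9, 13.6, 0.9]
opening: 0.0287
gripper_force: 30.0
```

Converted, 0.0015 m / 0.4 = 0.0038, 0.0008 m / 0.4 = 0.002.

```bash
python3 drive.py '{"tx":[0.0025, 0.0038, 0.0038], "ty":[0.002, 0.002, 0.002], "tz":[0, 0, 0], "twist":[0, 0, 0], "jaw":[0.02, 0.02, 0.02]}' | grep -E "pos|force:|open"; python3 drive.py '{"tx":[0.0025, 0.0038, 0.0038], "ty":[0, 0, 0], "tz":[0, 0, 0], "twist":[0, 0, 0], "jaw":[0.02, 0.02, 0.02]}'| grep -E "pos|force:|open"; python3 drive.py '{"tx":[0.0025, 0.0038, 0.0038], "ty":[0, 0, 0], "tz":[0, 0, 0], "twist":[0, 0, 0], "jaw":[0.02, 0.02, 0.02]}'| grep -E "pos|force:|open"
```

```text
tool_pos: [0.5116, 0.0627, 0.0381]
force: [-7.9, 19.3, -0.2]
opening: 0.0289
gripper_force: 30.0
tool_pos: [0.5116, 0.0625, 0.0381]
force: [-10.5, 28.6, -0.1]
opening: 0.0291
gripper_force: 30.0
tool_pos: [0.5116, 0.0622, 0.0382]
force: [-14.2, 35.8, 0.4]
opening: 0.0288
gripper_force: 30.0
```

Converted, -0.002 m / 0.4 = -0.005, -0.001 m / 0.4 = -0.0025.

```bash
python3 drive.py '{"tx":[-0.0025, -0.005, -0.005], "ty":[0.0013, 0.0025, 0.0025], "tz":[0, 0, 0], "twist":[0, 0, 0], "jaw":[0.02, 0.02, 0.02]}' | grep -E "pos|force:|open"
```

```text
tool_pos: [0.5115, 0.0623, 0.0381]
force: [-4.5, 19.9, -5.5]
opening: 0.0288
gripper_force: 30.0
```

Converted, -0.0025 m / 0.4 = -0.0063, -0.0015 m / 0.4 = -0.0038.

```bash
python3 drive.py '{"tx":[-0.0038, -0.0063, -0.0063], "ty":[0.0013, 0.0013, 0.0013], "tz":[0, 0, 0], "twist":[0, 0, 0], "jaw":[0.02, 0.02, 0.02]}' | grep -E "pos|force:|open"; python3 drive.py '{"tx":[0, 0, 0, 0, 0, 0], "ty":[0, 0, 0, 0, 0, 0], "tz":[0, 0, 0, 0, 0, 0], "twist":[0, 0, 0, 0, 0, 0], "jaw":[0.03, 0.035, 0.045, 0.06, 0.07, 0.08]}'| grep -E "pos|force:|open"; python3 drive.py '{"tx":[0, 0, -0.125, -0.175, -0.175, -0.175], "ty":[0, 0, 0, 0, 0, 0], "tz":[-0.075, -0.2, -0.35, -0.5, -0.5, -0.5], "twist":[0, 0, 0, 0, 0, 0], "jaw":[0.08, 0.088, 0.088, 0.088, 0.088, 0.088]}'
python3 - <<'E'
from h import *
s,T=wrist("w8"); W=cloud(s,T)
rect(W,[.45,-.16,.035],[.55,.12,.049],"wedge"); rect(W,[.45,-.16,.1],[.55,.12,.125],"bars");rect(W,[.45,-.16,.049],[.55,.12,.06],"rack")
E
```

```text
tool_pos: [0.5115, 0.0625, 0.0382]
force: [4.3, 3.6, -7.2]
opening: 0.0287
gripper_force: 30.0
tool_pos: [0.51, 0.0622, 0.0381]
force: [0.7, -0.1, 0.1]
opening: 0.0695
gripper_force: 0.0
clock: 40.55
tool_pos: [0.5121, 0.1328, 0.2387]
orientation: [-179.9, 0.1, -91.5]
force: [-0.4, -0.1, 0.2]
opening: 0.0877
gripper_force: 0.0
wedge 4680 c [513.6  21.3] sz [ 51.1 126.9] a 12.9 z [45.6 47.1 48.3] med [513.   23.4]
wedge 86 c [476.7 -23.5] sz [ 1.9 19.4] a 85.5 z [37.7 44.4 48.6] med [479.3 -23.6]
wedge 155 c [470.8  -4.6] sz [11.9 35.7] a 27.3 z [35.5 42.6 48.5] med [468.8 -10.6]
wedge 76 c [470.8  25.4] sz [ 7.1 27.7] a 66.5 z [36.  43.1 46.9] med [470.6  25.2]
rack 1672 c [533.2 -13.4] sz [54.6 18.1] a 88.5 z [50.5 52.  53.9] med [533.  -14.7]
rack 3629 c [480.1  -6.3] sz [66.8 53.5] a 88.6 z [50.3 51.8 53.9] med [476.8 -11.5]
```

View pics/w8.png

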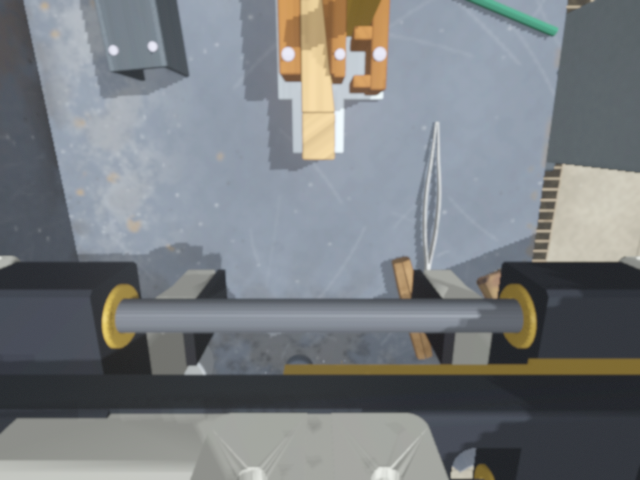

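The wedge lies in the channel at (318,0–155), flat side along the stop. I'll do a last check of the bars and jaw from above.

Converted, -0.12 m / 0.4 = -0.3, -0.1 m / 0.4 = -0.25.

```bash
python3 drive.py '{"tx":[0.025, 0.075, 0.125, 0.125, 0.125], "ty":[0, 0, 0, 0, 0], "tz":[-0.125, -0.25, -0.3, -0.3, -0.3], "twist":[0, 0, 0, 0, 0], "jaw":[0.088, 0.088, 0.088, 0.088, 0.088]}' | head -2
python3 - <<'E'
from h import *
from plant import ctrl
s,T=wrist("w9"); W=cloud(s,T)
rect(W,[.45,-.17,.1],[.52,.0,.125],"bars")
f=cv2.resize(s["frame"][0:200,240:440,::-1],(500,500),interpolation=cv2.INTER_CUBIC)
S=ctrl.snapshot("scene")["frame"][200:320,250:390,::-1]
cv2.imwrite("pics/c9.png",np.hstack([f,cv2.resize(S,(300,257))[:257] if 0 else cv2.copyMakeBorder(cv2.resize(S,(300,257),interpolation=cv2.INTER_CUBIC),0,243,0,0,cv2.BORDER_CONSTANT)]))
E
```

```text
clock: 41.22
tool_pos: [0.51, 0.0819, 0.3558]
bars 414 c [ 475.2 -104.3] sz [20.  15.9] a 0.7 z [100.9 105.4 117.7] med [ 474.8 -102.7]
bars 582 c [476.  -70.2] sz [20.5 19.9] a 88.8 z [101.3 109.  117.8] med [475.3 -71.4]
bars 516 c [476.9 -33.2] sz [19.6 19.9] a 88.7 z [101.  103.7 117.7] med [476.6 -34. ]
```

View pics/c9.png

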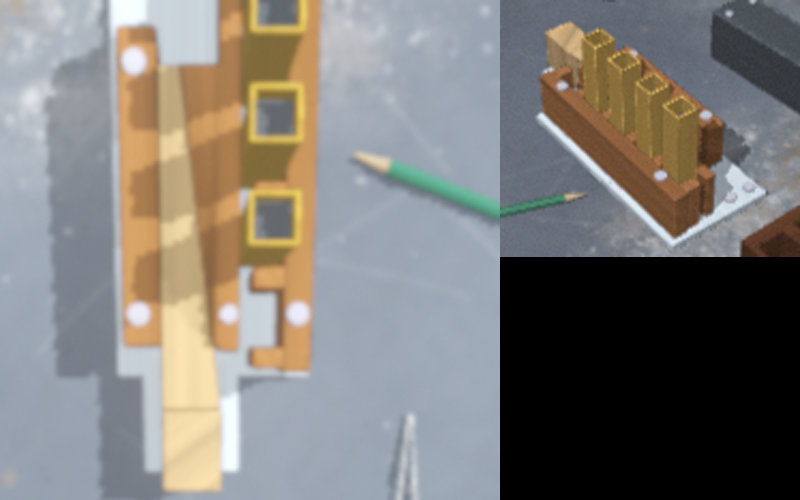

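Bars now sit against the wall (rack x about −0.021), upright and touching the jaw; the wedge is flat along the stop. Everything is in place, so I'm handing in.

```bash
python3 -c "
from plant import ctrl
print(ctrl.close_job())"
```

```text
the job is handed in; nothing more can be done
None
```

The job is handed in: all four bars stand upright in rack slots 1–4, and the wedge was driven in until it stopped moving at about 36 N and stayed put after I let go; the hand-in gave no verdict.

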